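Change over the heels in the cobbler's ratchet clamp

ROBOT

A 6-joint arm with a two-finger parallel gripper is mounted at the origin on the work surface. World frame = base frame: x ahead of the robot, y to its left, z up, the work surface at z = 0. Lengths are in mm, angles in rad, forces in N, time in s.
With the tool pointing down it reaches from about 275 to 750 mm from the base axis. Payload 10.2 kg.
Tool frame: the origin (TCP) lies where the fingers leave the gripper's body, on its centre line; the fingertips stand 73 mm ahead of it and the grasp point (between the pads) lies 54 mm ahead of it; z points along the fingers, y is the line along which they close (so a half turn about z gives the same grasp; the last joint's range is limited). The gripper opens to 85 mm and grips with 20 to 120 N. Pads are 22 mm wide; open, the fingers measure 114 mm over their backs; the gripper's body (76 mm by 85 mm) begins 54 mm behind the grasp point. The pads swing forward as they close: fully open they stand 13 mm farther back than shut.
Start: joints at [-1.533, 0.313, 1.498, -0, 1.331, -0.223], TCP at [135.36, -507.257, 303.894] pointing down, gripper open.
Joint ranges: [-2.94, 2.94], [-0.97, 2.17], [0.19, 2.56], [-1.23, 4.37], [0.02, 3.11], [-2.88, 2.88]. Speed limits (rad/s): [2.39, 2.39, 3.01, 3.14, 3.14, 3.14].

INTERFACE

Orientations are given as a unit quaternion [w, x, y, z].
In Python, from rig import ctrl gives the robot as it stands.
- The arm moves only by the shell command python3 -m creep 'ROWS' [OPENING] [FORCE]. ROWS is JSON, a list that holds one entry, the list of rows, each a list of 6 numbers: the shift along the world's x, y, z in units of 25 mm (1.0 is 25 mm), then the turn, a rotation vector about the world's x, y, z in units of 5 degrees (1.0 is 5 degrees). In form: [[[x, y, z, ax, ay, az], ...]]. A call has 1 to 20 rows; each row is the pose to reach, as a shift and turn from the pose commanded when the call began; what a row does not reach only later rows make up. A row lasts 1/12 s, in which the tool goes at most 41.7 mm and 7.16 degrees, less where a joint would pass 70% of its speed; a pose out of reach is approached as far as the arm can. A call with a gripper value outside its range is refused whole. OPENING is the finger opening in mm, from 0 to 85.4, set as the call begins (- or left out, the last holds). The fingers move at their own pace and stop on an object; FORCE is the grip in N (left out, the last holds). Time passes only in rows, so rows that repeat a pose let the fingers close. It gives the time, the measured TCP pose, the force, the opening and the grip force at its end, in the units of the state.
- ctrl.sense(): the state, without advancing time (a new reading comes with each control period).
- ctrl.capture(name): name is "scene" or "top" or "wrist"; returns a dict with "image" (480x640x3 uint8, red, green, blue), "fx", "fy", "cx", "cy" (pixels), "R" (3x3) and "t" (3): a world point X has camera coordinates R X + t. Camera axes: x right, y down, z forward; pixel columns grow to the right and rows downward; lengths in mm; the calibration is good to about 2 mm. A picture is of the moment at which its call begins. There is no depth.
- ctrl.finish_job(): hands the job in; it is judged then, once.
The state is a dict: "time_s": time; "joints": joint angles; "dq": joint speeds; "tau": joint torques, N m; "eef_pos": TCP position; "ee_rot": TCP orientation; "force": force on the tool from outside, world axes, zero at the start; "wrist_torque": the same for the moment, N m; "grip_width": opening from 0.0 (shut) to 1.0 (fully open); "grip_force": force on a finger pad.
Only numpy, scipy, OpenCV 4.12 (cv2) and the standard library are available. Lean on these libraries where they do the work, as an engineer would, in place of code of your own. Each camera call takes 0.05 s, during which the arm holds its last target. There are 200 camera calls.

TASK

The heels standing in the bar clamp have cured. Throw the pawl lever over so that it stays lifted, draw the toothed bar well back, and stand every cured heel on its flat front in the low wooden drying tray; then stand every freshly glued heel from the plywood board on the clamp bed, stack lengthwise between the jaws, push the jaw up snug against them and leave the pawl dropped into the teeth. The glue is tender: grip heels gently, never with more than 20 N of grip, set the cured ones down in the tray rather than drop them, and leave the other things on the bench where they are.

Things in the scene. Friction and masses are not known exactly. Their poses are not given: they have to be found in the camera images.
- clamp: green cast bench clamp, fixed. Origin on the bench below the middle of the fixed jaw's face; y points along the toothed bar, the way it draws back, x along the jaws, z up. In mm: fixed jaw 220 wide (x -110 to 110), 61 high, rubber face at y = 0, ribbed back to y = -43; base plate 230 wide, y -35 to 205. Cured heels stand between the jaws side by side, about 75 apart in x
- bed (a point): on the steel bed 15 mm above the bench, 21.5 mm from the fixed jaw's face, at mid-width: where a clamped heel stands. The bed is 220 wide (x) and runs 140 mm along y from the fixed jaw. The bar's head beyond it: two cheeks 40 mm wide overall, y 142 to 198 of the clamp, 85 high, with the pawl's pivot between them at y = 185, z = 72
- bar (a joint): how far the toothed bar with the sliding jaw is drawn back, m: 0 as found, jaw face 43 mm from the fixed jaw; 0.072 fully back (along the clamp's +y); -0.043 jaws shut. Friction 1.2 N, damping 15 N s/m; stays where left. Teeth every 9 mm click past the dropped pawl when pushed in but cannot be drawn back under it. Snug on heels about -0.001 to 0.001; one tooth short 0.009
- bar_handle (a point): grip height on the upright turned wooden handle at the outer end of the bar: a post of diameter 18, from 42 to 92 mm above the bench, 255 mm from the fixed jaw's face when the bar is at 0; this point is on its axis 76 mm up
- jaw_face (a point): middle of the sliding jaw's rubber face, 40 mm above the bench; the jaw is 220 wide, 22 thick behind this face, 61 high
- pawl (a joint): angle of the pawl and its weighted lever, rad: 0 pawl down, lever leaning 0.61 toward the jaws; 1.3 thrown clear, lever leaning 0.69 away. Its axle lies along the clamp's x; the knob swings over the top toward the clamp's +y. Gravity holds it at either end (balance at about 0.6); above 0.2 the pawl is clear of the teeth. Under 2 N at the knob moves it
- pawl_knob (a point): centre of the black ball knob, diameter 20, on the end of the pawl lever, 45 mm from the pivot; about 109 mm above the bench with the pawl down. The stem is 7 mm thick. It turns with the lever
- tray: low wooden drying tray, fixed; 135 (x) x 245 (y) outside, walls 8 thick and 18 high, floor 6 thick (inside 119 x 229). Origin: centre of the underside
- glue_board: plywood board 100 (x) x 180 (y) x 6, fixed, on which the freshly glued heels wait. Origin: centre of the underside
- cured1: women's block heel of stacked brown leather with a black rubber top piece, about 70 g. Standing on its flat front, rounded back up: 44 mm wide (x), 42 through the stack (y, rubber at +y), 50 high (z; straight sides to 28, then half round). Origin: centre of the underside. Cured: starts in the clamp; may be absent
- cured2: women's block heel of stacked brown leather with a black rubber top piece, about 70 g. Standing on its flat front, rounded back up: 44 mm wide (x), 42 through the stack (y, rubber at +y), 50 high (z; straight sides to 28, then half round). Origin: centre of the underside. Cured: starts in the clamp; may be absent
- cured3: women's block heel of stacked brown leather with a black rubber top piece, about 70 g. Standing on its flat front, rounded back up: 44 mm wide (x), 42 through the stack (y, rubber at +y), 50 high (z; straight sides to 28, then half round). Origin: centre of the underside. Cured: starts in the clamp; may be absent
- fresh1: women's block heel of stacked brown leather with a black rubber top piece, about 70 g. Standing on its flat front, rounded back up: 44 mm wide (x), 42 through the stack (y, rubber at +y), 50 high (z; straight sides to 28, then half round). Origin: centre of the underside. Freshly glued: starts on the plywood board; may be absent
- fresh2: women's block heel of stacked brown leather with a black rubber top piece, about 70 g. Standing on its flat front, rounded back up: 44 mm wide (x), 42 through the stack (y, rubber at +y), 50 high (z; straight sides to 28, then half round). Origin: centre of the underside. Freshly glued: starts on the plywood board; may be absent
- tin_a: flat polish tin, diameter 75, 26 high, black lid (mm); stays where it is
- tin_b: flat polish tin, diameter 75, 26 high, red lid (mm); stays where it is
- tin_c: larger flat polish tin, diameter 93, 32 high, brown lid (mm); stays where it is
- brush_a: wooden shoe brush 165 x 52 x 50, to the left beyond the bar's handle (mm); stays where it is
- brush_b: wooden shoe brush 165 x 52 x 50, beyond the clamp (mm); stays where it is
- dye_bottle: small brown glass dye bottle, diameter 42, 85 high (mm); stays where it is
- spray: clear spray bottle, diameter 48, 156 high, to the right (mm); stays where it is
- hammer: cobbler's hammer, 260 long, to the right, nearer the robot (mm); stays where it is
Mind the look-alikes: they are no part of the job. What is shaped like the cured2 but red is not meant.

How it is judged:
By the outcome, as a careful person would: the job done as asked, in the order asked, and still so for the second after the job is handed in, with the robot touching nothing.
Of cured1, cured2, cured3 only 2 to 3 are there at a start; the rules pass over those that are not, and their reading is None.
Of fresh1, fresh2 only 1 to 2 are there at a start; the rules pass over those that are not, and their reading is None.
At some moment in a run one of fresh1, fresh2 may be knocked a few centimetres aside while the robot is not near it.
It also fails if it takes over 210 s, if anything falls off the work surface, if the arm or the gripper's body presses on something with over 40 N, if the wrist force passes 120 N, or if a joint passes its speed limit or range.

## Working session

There is one attempt and no reset: what is moved stays moved. The work goes in short steps, Python scripts to look and compute and a shell command to move; the robot and the scene stay as the last step left them, time stands still between calls to the robot, and variables do not carry over. Pictures are saved under pics/ and viewed, at most 14 in all, crops included, and the job is handed in when it is done.

```bash
ls; mkdir -p pics; python3 - <<'E'
from rig import ctrl
import cv2
print(ctrl.sense())
for n in ("scene","top"):
    c=ctrl.capture(n); cv2.imwrite(f"pics/{n}0.png",c["image"][:,:,::-1])
    print(n,c["fx"],c["fy"],c["cx"],c["cy"],c["R"],c["t"])
E
```

```text
pics
{'time_s': 0.0, 'joints': array([-1.53340006e+00,  3.13450576e-01,  1.49847062e+00,  1.29430545e-05,
        1.33098307e+00, -2.23412936e-01]), 'dq': array([ 0.00047094,  0.00045371, -0.00091027, -0.00110139,  0.00055732,
        0.0017212 ]), 'tau': array([ 2.42160795e-04, -4.12255669e+01, -2.59744424e+01, -1.45499498e-04,
        4.11456669e-03, -1.19111522e-05]), 'eef_pos': array([ 135.35516082, -507.07330688,  303.32209319]), 'ee_rot': array([-6.52387736e-04,  9.91509350e-01,  1.30033763e-01,  6.71656709e-05]), 'force': array([-0.08428743, -0.07783773,  0.13127014]), 'wrist_torque': array([-0.00399521,  0.0036282 , -0.0159022 ]), 'grip_force': 0.0, 'grip_width': 1.0003270214181386}
scene 603.8781414404116 603.8781414404116 312.90934127507984 244.88889191565005 [[-0.58042922  0.81426743  0.00839475]
 [ 0.57143752  0.41463544 -0.7081925 ]
 [-0.58013885 -0.40625854 -0.70596948]] [ 334.02860381 -229.78751439 1889.82262989]
top 499.3629133386285 499.3629133386285 317.79816980849307 237.67322926900013 [[-0.00811623 -0.99969589 -0.02328623]
 [-0.98541252  0.0119546  -0.16976232]
 [ 0.16998907  0.02156871 -0.98520988]] [   2.52636821  572.9461744  1148.3160092 ]
```

View pics/top0.png

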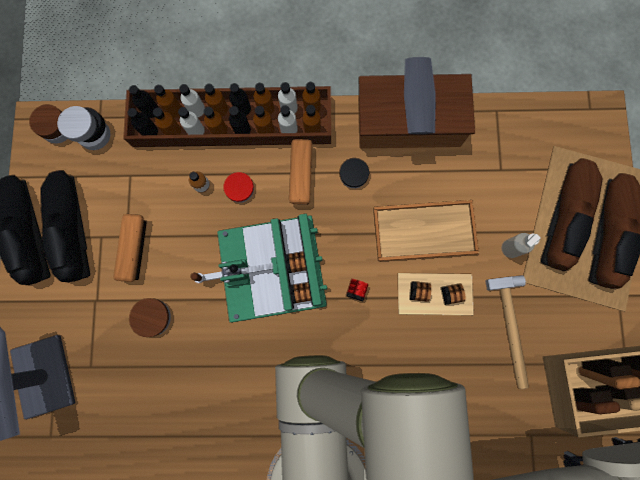

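View pics/scene0.png

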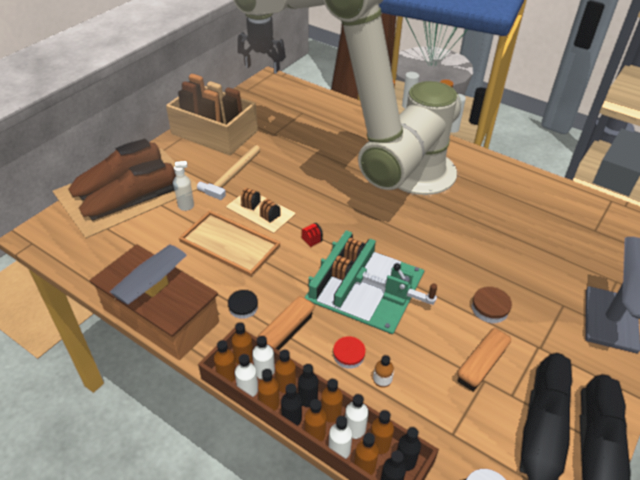

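The top view shows the clamp around (272,268) with its bar to the left and handle at about (197,279). Cured heels stand at about (296,262) and (300,290), and a red look-alike sits at (357,289). The tray is at (426,230), and the board at (436,294) holds two fresh heels at (421,292) and (454,295). I'll measure from an enlarged crop.

```bash
cat > h.py <<'E'
import numpy as np, cv2
from rig import ctrl
def ray(c,u,v,z):
    d=c["R"].T@np.array([(u-c["cx"])/c["fx"],(v-c["cy"])/c["fy"],1.]); o=-c["R"].T@c["t"]
    return o+d*(z-o[2])/d[2]
def proj(c,X):
    p=c["R"]@np.asarray(X,float)+c["t"]; return np.array([c["fx"]*p[0]/p[2]+c["cx"],c["fy"]*p[1]/p[2]+c["cy"]])
def crop(c,x0,y0,w,h,s,name):
    cv2.imwrite("pics/"+name,cv2.resize(c["image"][y0:y0+h,x0:x0+w,::-1],None,fx=s,fy=s,interpolation=cv2.INTER_CUBIC))
def shot(n):
    c=ctrl.capture(n); np.save(f"{n}.npy",c,allow_pickle=True); return c
E
python3 - <<'E'
from h import *
c=shot("top"); im=c["image"]
crop(c,185,195,300,135,2.66,"cropA.png")
hsv=cv2.cvtColor(im,cv2.COLOR_RGB2HSV)
m=cv2.inRange(hsv,(60,100,40),(90,255,255))
P=max(cv2.findContours(m,0,2)[0],key=cv2.contourArea)
hull=cv2.convexHull(P)
print("green",cv2.contourArea(P),cv2.boundingRect(P)); print(cv2.approxPolyDP(hull,3,True).reshape(-1,2).tolist())
for n,(u,v) in dict(cA=(296,262),cB=(300,290),f1=(421,292),f2=(454,295)).items(): print(n,ray(c,u,v,45).round(0))
print("tray",[ray(c,u,v,18).round(0)[:2].tolist() for u,v in((375,206),(474,202),(478,254),(380,260))])
print("hand",ray(c,194,278,92).round())
E
```

```text
green 2959.0 (221, 214, 106, 108)
[[311, 216], [326, 286], [325, 305], [230, 321], [221, 278], [272, 219]]
cA [515.  49.  45.]
cB [449.  40.  45.]
f1 [ 441. -245.   45.]
f2 [ 433. -321.   45.]
tray [[656.0, -145.0], [663.0, -390.0], [533.0, -391.0], [521.0, -154.0]]
hand [475. 280.  92.]
```

View pics/cropA.png

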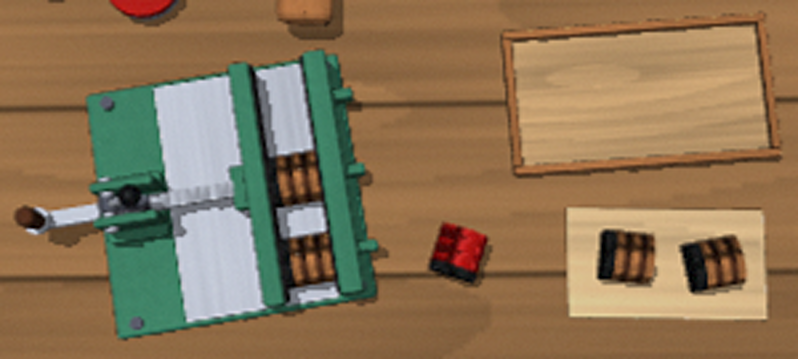

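Two cured heels are in the clamp, at crop (297,178) and (312,258), and the third slot is empty. Two fresh heels are on the board at (627,257) and (713,264). The red block at (458,250) is the look-alike, so I leave it. Next I go above the clamp with the tool's closing line along the clamp's x.

```bash
python3 -m creep '[[[13.4,23.7,2,0,0,16.6],[13.4,23.7,2,0,0,16.6],[13.4,23.7,2,0,0,16.6],[13.4,23.7,2,0,0,16.6],[13.4,23.7,2,0,0,16.6],[13.4,23.7,2,0,0,16.6],[13.4,23.7,2,0,0,16.6],[13.4,23.7,2,0,0,16.6],[13.4,23.7,2,0,0,16.6],[13.4,23.7,2,0,0,16.6],[13.4,23.7,2,0,0,16.6],[13.4,23.7,2,0,0,16.6],[13.4,23.7,2,0,0,16.6],[13.4,23.7,2,0,0,16.6],[13.4,23.7,2,0,0,16.6],[13.4,23.7,2,0,0,16.6],[13.4,23.7,2,0,0,16.6],[13.4,23.7,2,0,0,16.6],[13.4,23.7,2,0,0,16.6],[13.4,23.7,2,0,0,16.6]]]' 0 20
python3 - <<'E'
from h import *
c=shot("wrist"); crop(c,0,0,640,480,1,"w1.png")
print(ctrl.sense()["eef_pos"],ctrl.sense()["ee_rot"],c["R"].round(3),c["t"],c["fx"])
E
```

```text
time_s: 1.82
eef_pos: [470.0, 84.7, 353.7]
ee_rot: [-0.0, 0.657, 0.754, -0.0]
force: [-0.1, 0.3, 0.3]
grip_width: -0.001
grip_force: 0.0
[470.01335381  84.41315457 353.79497263] [-9.05345256e-05  6.56866537e-01  7.54006830e-01 -2.11280905e-04] [[ 0.991  0.137 -0.001]
 [ 0.133 -0.957  0.26 ]
 [ 0.035 -0.257 -0.966]] [-475.53639273  -27.60961939  432.2258201 ] 395.1345278520032
```

View pics/w1.png

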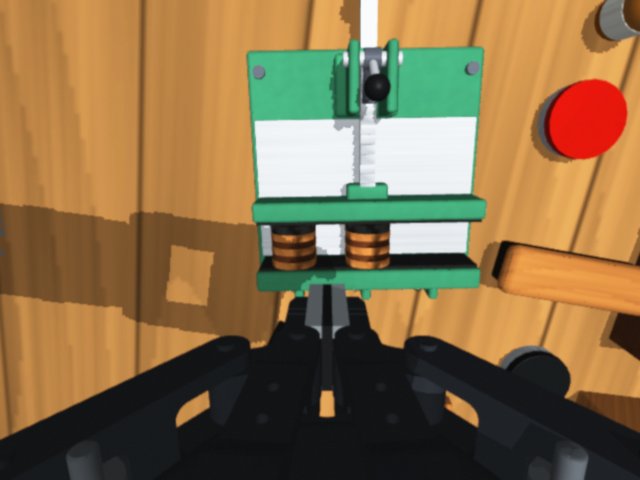

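The wrist view shows the knob at (377,87), the fixed jaw's top front edge at about v=268 from (260) to (479), the sliding jaw, two heels at (294,250) and (368,250), and the base plate's far corners at (249,53) and (483,47). I convert these next.

```bash
python3 - <<'E'
from h import *
c=np.load("wrist.npy",allow_pickle=True).item()
im=c["image"]; hsv=cv2.cvtColor(im,cv2.COLOR_RGB2HSV)
g=cv2.inRange(hsv,(60,80,30),(90,255,255))
for u in (275,335,410,450,470): 
    col=np.where(g[:,u])[0]; s=np.split(col,np.where(np.diff(col)>2)[0]+1); print(u,[(a[0],a[-1]) for a in s if len(a)>3])
for v in (275,281,210):
    r=np.where(g[v])[0]; print(v,r.min(),r.max())
P={ "baseL":(249,53,10),"baseR":(483,47,10),"sj_l":(254,221,61),"sj_r":(485,217,61),"knob":(377,87,109),"fjl":(258,270,61),"fjr":(479,267,61),"heelL":(294,250,65),"heelR":(368,250,65)}
W={k:ray(c,*p)[:2] for k,p in P.items()}
for k in W: print(k,W[k].round(1))
for a,b in(("baseL","baseR"),("sj_l","sj_r"),("fjl","fjr"),("heelL","heelR")):
    d=W[b]-W[a]; print(a,np.hypot(*d).round(1),np.degrees(np.arctan2(d[1],d[0])).round(2))
E
```

```text
275 [(np.int64(51), np.int64(119)), (np.int64(198), np.int64(222)), (np.int64(270), np.int64(290))]
335 [(np.int64(50), np.int64(118)), (np.int64(197), np.int64(221)), (np.int64(269), np.int64(283))]
410 [(np.int64(49), np.int64(117)), (np.int64(196), np.int64(220)), (np.int64(268), np.int64(288))]
450 [(np.int64(48), np.int64(116)), (np.int64(195), np.int64(219)), (np.int64(268), np.int64(287))]
470 [(np.int64(47), np.int64(61)), (np.int64(74), np.int64(116)), (np.int64(194), np.int64(219)), (np.int64(267), np.int64(287))]
275 257 479
281 257 478
210 253 484
baseL [375. 213.]
baseR [597.  249.1]
sj_l [402.6  61. ]
sj_r [616.8  94.6]
knob [492.2 187.7]
fjl [410.9  13. ]
fjr [622.9  45.5]
heelL [443.4  39.2]
heelR [512.9  48.8]
baseL 224.9 9.22
sj_l 216.8 8.9
fjl 214.5 8.72
heelL 70.2 7.89
```

Clamp yaw is about 8.9° and its origin about (516.5, 31.5). In clamp axes the knob comes out at y≈158 and x≈0, and the heels at x≈0 and −72, which match the given sizes. I throw the pawl with closed fingers.

```bash
python3 -m creep '[[[1.06,2.96,-4,0,0,0.2],[1.06,2.96,-4,0,0,0.2],[1.06,2.96,-4,0,0,0.2],[1.06,2.96,-4,0,0,0.2],[1.06,2.96,-5.5,0,0,0.2],[1.06,2.96,-7.27,0,0,0.2],[1.06,2.96,-7.27,0,0,0.2],[1.06,2.96,-7.27,0,0,0.2],[0.95,3.6,-7.27,0,0,0.2],[0.86,4.2,-7.27,0,0,0.2],[0.77,4.8,-7.27,0,0,0.2],[0.72,5.13,-7.27,0,0,0.2],[0.72,5.13,-7.27,0,0,0.2],[0.72,5.13,-7.27,0,0,0.2]]]' 0 20
python3 -m creep '[[[0,0,1.5,0,0,0],[0,0,3,0,0,0],[0,-1,4,0,0,0],[0,-3,6,0,0,0],[0,-3,6,0,0,0],[0,-3,6,0,0,0],[0,-3,6,0,0,0]]]'
python3 - <<'E'
from h import *
c=shot("wrist"); crop(c,220,0,400,300,2,"w2.png")
print(ctrl.sense()["eef_pos"])
E
```

```text
time_s: 3.03
eef_pos: [488.9, 213.2, 173.7]
ee_rot: [0.001, 0.65, 0.76, 0.001]
force: [0.5, -0.6, 0.2]
grip_width: -0.001
grip_force: 0.0
time_s: 3.62
eef_pos: [488.6, 137.0, 323.6]
ee_rot: [0.001, 0.651, 0.759, 0.001]
force: [0.6, 0.5, -0.3]
grip_width: 0.001
grip_force: 0.0
[488.2989337  137.81310294 322.26132427]
```

View pics/w2.png

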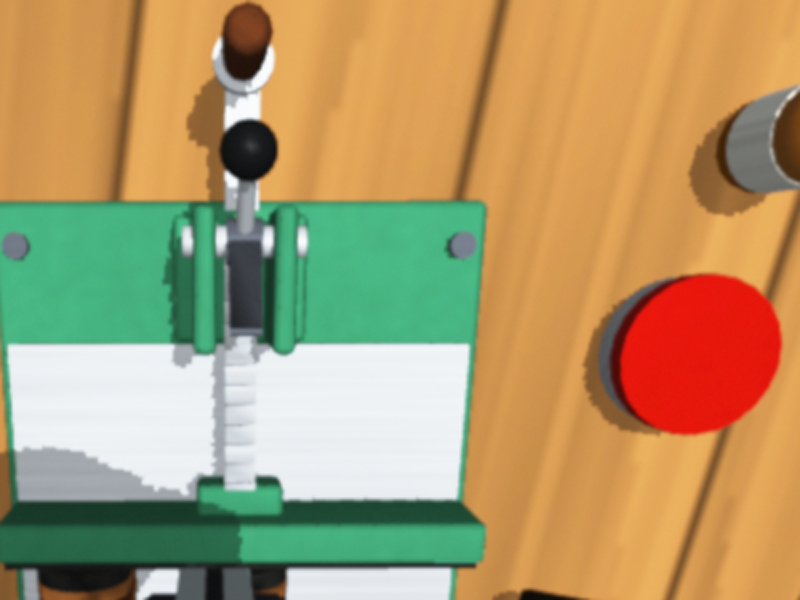

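The pawl is thrown over, with the knob at crop (249,150) leaning away, and the handle top is at crop (248,30).

```bash
python3 - <<'E'
from h import *
c=np.load("wrist.npy",allow_pickle=True).item()
print("knob",ray(c,344.5,75,107).round(1),"handle",ray(c,344,14,92).round(1),"exp knob",(516.5-.155*214,31.5+.988*214))
print(ctrl.sense()["eef_pos"])
E
```

```text
knob [484.  241.2 107. ] handle [477.6 281.7  92. ] exp knob (483.33, 242.932)
[488.2989337  137.81310294 322.26132427]
```

```bash
python3 -m creep '[[[-0.44,5.8,-2.8,0,0,0],[-0.44,5.8,-2.8,0,0,0],[-0.44,5.8,-2.8,0,0,0],[-0.44,5.8,-2.8,0,0,0],[-0.44,5.8,-2.8,0,0,0],[-0.44,5.8,-4.2,0,0,0],[-0.44,5.8,-5.6,0,0,0],[-0.44,5.8,-7,0,0,0],[-0.44,5.8,-7.4,0,0,0],[-0.44,5.8,-7.4,0,0,0],[-0.44,5.8,-7.4,0,0,0]]]' 50 20
python3 -m creep '[[[0,0,0,0,0,0],[0,0,0,0,0,0],[0,0,0,0,0,0],[0,0,0,0,0,0],[0,0,0,0,0,0],[-0.04,0.3,0,0,0,0],[-0.09,0.6,0,0,0,0],[-0.14,0.9,0,0,0,0],[-0.19,1.2,0,0,0,0],[-0.24,1.5,0,0,0,0],[-0.28,1.8,0,0,0,0],[-0.33,2.1,0,0,0,0],[-0.38,2.4,0,0,0,0],[-0.43,2.75,0,0,0,0],[-0.43,2.75,0,0,0,0],[-0.43,2.75,0,0,0,0]]]' 0 20
```

```text
time_s: 4.58
eef_pos: [477.7, 283.6, 138.0]
ee_rot: [0.0, 0.65, 0.76, 0.0]
force: [1.2, 0.1, 0.7]
grip_width: 0.587
grip_force: 0.0
time_s: 5.92
eef_pos: [467.2, 353.1, 138.8]
ee_rot: [0.001, 0.65, 0.76, 0.002]
force: [0.4, 1.8, 6.3]
grip_width: 0.195
grip_force: 19.6
```

```bash
python3 -m creep '[[[0,0,0,0,0,0],[0,0,0,0,0,0],[0,0,0,0,0,0],[0,0,1.5,0,0,0],[0,0,3,0,0,0],[0,0,4.5,0,0,0],[0.9,-3,6,0,0,0],[0.9,-13.1,7.6,0,0,0],[0.9,-13.1,7.6,0,0,0],[0.9,-13.1,7.6,0,0,0],[0.9,-13.1,7.6,0,0,0],[0.9,-13.1,7.6,0,0,0],[0.9,-13.1,7.6,0,0,0],[0.9,-13.1,7.6,0,0,0],[0.9,-13.1,7.6,0,0,0],[0.9,-13.1,7.6,0,0,0]]]' 58 20
python3 - <<'E'
from h import *
c=shot("wrist"); crop(c,180,0,400,300,2,"w3.png")
print(ctrl.sense()["eef_pos"])
E
```

```text
time_s: 7.25
eef_pos: [489.2, 22.7, 327.5]
ee_rot: [0.0, 0.651, 0.759, 0.0]
force: [0.0, 0.7, 0.0]
grip_width: 0.674
grip_force: 0.0
[489.00919651  24.35524026 327.03294854]
```

View pics/w3.png

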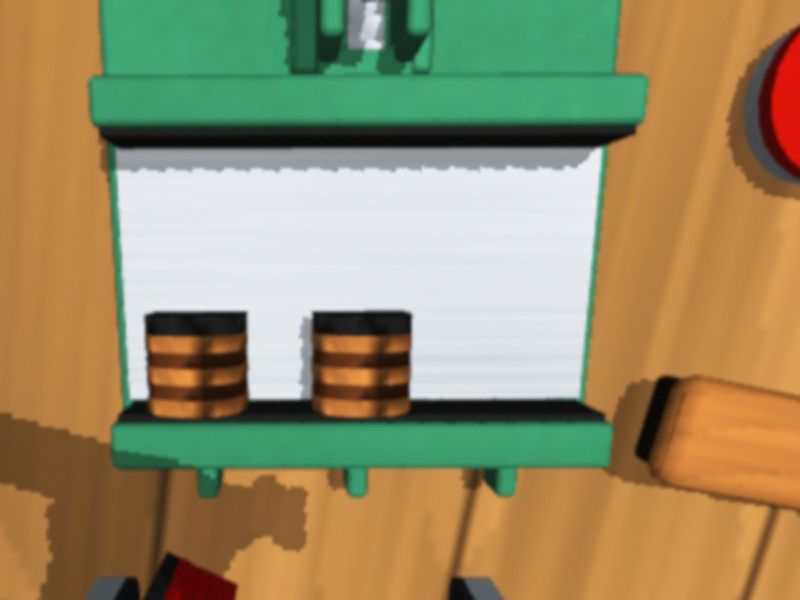

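The sliding jaw is drawn well back with about 115 mm of gap, and the heels are still standing at crop (362,365) and (197,365).

```bash
python3 - <<'E'
from h import *
c=np.load("wrist.npy",allow_pickle=True).item()
ex=np.array([.988,.155]);ey=np.array([-.155,.988])
q=lambda u,v,z:ray(c,180+u/2,v/2,z)[:2]
for n,(l,r) in dict(h0=(313,411),h1=(147,247)).items():
    L,R=q(l,370,43),q(r,370,43); a=q((l+r)/2,314,65);b=q((l+r)/2,417,65)
    print(n,"w",np.hypot(*(R-L)).round(1),"thick",np.hypot(*(a-b)).round(1),"ctr along x",((L+R)/2@ex).round(1),"along y",((a+b)/2@ey).round(1), "world",(((L+R)/2@ex)*ex+((a+b)/2@ey)*ey).round(1))
L,R=q(115,424,61),q(608,424,61);print("fj",((L+R)/2).round(1),np.hypot(*(R-L)).round(1),np.degrees(np.arctan2(*(R-L)[::-1])).round(2))
E
```

```text
h0 w 44.0 thick 43.2 ctr along x 516.5 along y -28.5 world [514.7  51.9]
h1 w 44.9 thick 43.2 ctr along x 442.4 along y -28.2 world [441.5  40.7]
fj [517.2  26.6] 213.8 8.67
```

```bash
python3 -m creep '[[[1.03,1.1,-5.9,0,0,0],[1.03,1.1,-5.9,0,0,0],[1.03,1.1,-5.9,0,0,0],[1.03,1.1,-5.9,0,0,0],[1.03,1.1,-5.9,0,0,0],[1.03,1.1,-7,0,0,0],[1.03,1.1,-8,0,0,0],[1.03,1.1,-8.7,0,0,0],[1.03,1.1,-9.1,0,0,0],[1.03,1.1,-9.4,0,0,0],[1.03,1.1,-9.44,0,0,0],[1.03,1.1,-9.44,0,0,0]]]' 58 20
python3 -m creep '[[[0,0,0,0,0,0],[0,0,0,0,0,0],[0,0,0,0,0,0],[0,0,0,0,0,0],[0,0,0,0,0,0],[0,0,0,0,0,0]]]' 34 20
python3 - <<'E'
from h import *
print(ctrl.sense())
E
```

```text
time_s: 8.3
eef_pos: [515.2, 52.5, 92.0]
ee_rot: [0.0, 0.65, 0.76, 0.0]
force: [-0.5, 0.1, 0.1]
grip_width: 0.679
grip_force: 0.0
time_s: 8.8
eef_pos: [515.5, 52.3, 92.4]
ee_rot: [0.001, 0.65, 0.76, 0.001]
force: [-0.2, 0.8, 7.0]
grip_width: 0.513
grip_force: 21.5
{'time_s': 8.8, 'joints': array([-1.25425431e-01,  5.68725993e-01,  1.73917882e+00,  1.78691636e-04,
        8.31554797e-01, -2.81621877e-01]), 'dq': array([ 0.0012329 , -0.00056478,  0.00176528, -0.00175003,  0.0014081 ,
        0.00171376]), 'tau': array([-5.59605528e-01, -4.18794036e+01, -1.71567410e+01, -1.31912283e-01,
       -2.88940631e-01,  9.81492572e-03]), 'eef_pos': array([515.45029163,  52.25340068,  92.35645788]), 'ee_rot': array([8.54686554e-04, 6.49829105e-01, 7.60079596e-01, 6.41363594e-04]), 'force': array([-0.17468116,  0.77244031,  6.97323514]), 'wrist_torque': array([0.13817901, 0.22466266, 0.0334045 ]), 'grip_force': 21.520137079060078, 'grip_width': 0.5133739780451109}
```

```bash
python3 -m creep '[[[0,0,0.3,0,0,0],[0,0,0.8,0,0,0],[0,0,1.6,0,0,0],[0,0,2.8,0,0,0],[0,0,4,0,0,0],[0.5,-1.5,4.2,0,0,0],[1,-2.7,4.2,0,0,0],[1.5,-4,4.2,0,0,-0.5],[2,-5.3,4.2,0,0,-1.3],[2.5,-6.6,4.2,0,0,-1.3],[3,-8,4.2,0,0,-1.3],[3,-9.5,4.2,0,0,-1.3],[3,-11,4.2,0,0,-1.3],[3,-11,4.2,0,0,-1.3],[3,-11,4.2,0,0,-1.3]]]'
python3 - <<'E'
from h import *
s=ctrl.sense(); print(s["eef_pos"],s["force"],s["grip_width"],s["grip_force"])
c=shot("wrist"); crop(c,0,0,640,480,1,"w4.png")
E
```

```text
time_s: 10.05
eef_pos: [589.4, -224.5, 196.4]
ee_rot: [-0.0, 0.693, 0.721, 0.0]
force: [0.2, -0.4, -1.3]
grip_width: 0.509
grip_force: 20.7
[ 589.39207682 -224.54566834  196.35092352] [ 0.19009656 -0.38816222 -1.31779929] 0.5094197303086963 20.696164816617966
```

View pics/w4.png

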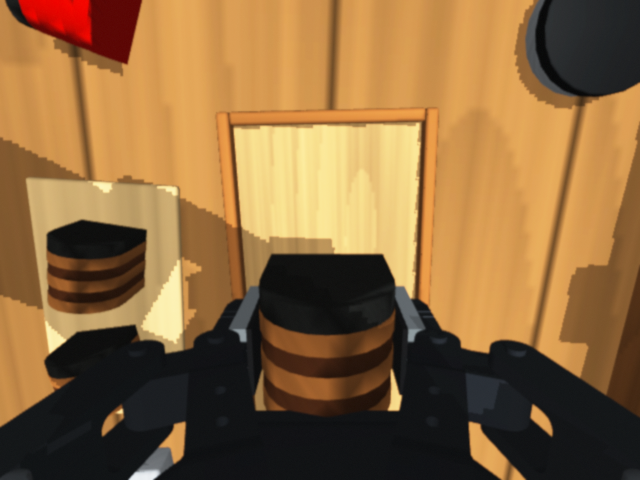

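The heel is held square. The tray's +y end corners are at (219,113) and (437,108), with side walls running down at u≈233 and u≈430.

```bash
python3 - <<'E'
from h import *
c=np.load("wrist.npy",allow_pickle=True).item()
a,b=ray(c,219,113,18)[:2],ray(c,437,108,18)[:2]; print(a.round(),b.round(),np.hypot(*(b-a)).round(1))
l,r=ray(c,233,290,18)[:2],ray(c,431,290,18)[:2]; print(l.round(),r.round())
E
```

```text
[ 520. -150.] [ 651. -142.] 130.8
[ 526. -264.] [ 660. -258.]
```

```bash
python3 -m creep '[[[0,0,-1.2,0,0,0],[0,0,-2.4,0,0,0],[0,0,-3.4,0,0,0],[0,0,-4,0,0,0],[0,0,-4.3,0,0,0],[0,0,-4.4,0,0,0],[0,0,-4.45,0,0,0],[0,0,-4.48,0,0,0],[0,0,-4.48,0,0,0]]]'
```

```text
time_s: 10.85
eef_pos: [590.3, -222.8, 85.3]
ee_rot: [0.001, 0.692, 0.722, 0.0]
force: [-0.4, 0.4, -0.4]
grip_width: 0.511
grip_force: 20.7
```

```bash
python3 -m creep '[[[0,0,-0.02,0,0,0],[0,0,-0.04,0,0,0],[0,0,-0.06,0,0,0],[0,0,-0.06,0,0,0]]]'; python3 -m creep '[[[0,0,-0.02,0,0,0],[0,0,-0.04,0,0,0],[0,0,-0.04,0,0,0]]]'
```

```text
time_s: 11.18
eef_pos: [590.0, -222.9, 83.4]
ee_rot: [0.0, 0.692, 0.722, 0.0]
force: [-1.7, 0.9, 4.2]
grip_width: 0.509
grip_force: 21.4
time_s: 11.43
eef_pos: [590.1, -222.9, 83.4]
ee_rot: [0.0, 0.692, 0.722, 0.0]
force: [-5.5, 3.6, 13.5]
grip_width: 0.511
grip_force: 22.4
```

```bash
python3 -m creep '[[[0,0,0.04,0,0,0],[0,0,0.04,0,0,0],[0,0,0.04,0,0,0],[0,0,0.04,0,0,0],[0,0,1,0,0,0],[0,0,2.5,0,0,0],[0,0,4.2,0,0,0],[-5.94,10.54,4.2,0,0,1.3],[-5.94,10.54,4.2,0,0,1.3],[-5.94,10.54,4.2,0,0,1.3],[-5.94,10.54,4.2,0,0,1.3],[-5.94,10.54,4.2,0,0,1.3],[-5.94,10.54,4.2,0,0,1.3],[-5.94,10.54,4.2,0,0,1.3],[-5.94,10.54,4.2,0,0,1.3],[-5.94,10.54,4.2,0,0,1.3],[-5.94,10.54,4.2,0,0,1.3],[-5.94,10.54,4.2,0,0,1.3]]]' 58 20
```

```text
time_s: 12.93
eef_pos: [442.2, 39.8, 186.7]
ee_rot: [0.0, 0.65, 0.76, 0.0]
force: [-0.0, -1.1, -0.4]
grip_width: 0.679
grip_force: 0.0
```

```bash
python3 -m creep '[[[0,0,-1.2,0,0,0],[0,0,-2.4,0,0,0],[0,0,-3.2,0,0,0],[0,0,-3.6,0,0,0],[0,0,-3.78,0,0,0],[0,0,-3.78,0,0,0],[0,0,-3.78,0,0,0]]]' 58 20
python3 -m creep '[[[0,0,0,0,0,0],[0,0,0,0,0,0],[0,0,0,0,0,0],[0,0,0,0,0,0],[0,0,0,0,0,0],[0,0,0,0,0,0]]]' 40 20
```

```text
time_s: 13.52
eef_pos: [442.0, 40.1, 92.5]
ee_rot: [0.0, 0.65, 0.76, 0.0]
force: [-0.0, -0.3, -0.1]
grip_width: 0.682
grip_force: 0.0
time_s: 14.02
eef_pos: [442.0, 40.5, 93.0]
ee_rot: [0.001, 0.65, 0.76, 0.0]
force: [0.3, -1.4, 6.8]
grip_width: 0.514
grip_force: 21.7
```

```bash
python3 -m creep '[[[0,0,0.3,0,0,0],[0,0,0.8,0,0,0],[0,0,1.6,0,0,0],[0,0,2.8,0,0,0],[0,0,4,0,0,0],[0.8,-1.5,4.2,0,0,0],[1.5,-2.9,4.2,0,0,0],[2.2,-4.3,4.2,0,0,-0.5],[2.9,-5.7,4.2,0,0,-1.3],[3.6,-7.1,4.2,0,0,-1.3],[4.3,-8.5,4.2,0,0,-1.3],[5,-10,4.2,0,0,-1.3],[5.7,-11.5,4.2,0,0,-1.3],[6.1,-13,4.2,0,0,-1.3],[6.1,-14.3,4.2,0,0,-1.3],[6.1,-14.3,4.2,0,0,-1.3],[6.1,-14.3,4.2,0,0,-1.3],[6.1,-14.3,4.2,0,0,-1.3]]]'
python3 -m creep '[[[0,0,-1.2,0,0,0],[0,0,-2.4,0,0,0],[0,0,-3.4,0,0,0],[0,0,-4,0,0,0],[0,0,-4.3,0,0,0],[0,0,-4.4,0,0,0],[0,0,-4.5,0,0,0],[0,0,-4.5,0,0,0],[0,0,-4.5,0,0,0]]]'
```

```text
time_s: 15.52
eef_pos: [593.7, -316.0, 197.2]
ee_rot: [-0.001, 0.692, 0.722, 0.0]
force: [-0.2, -0.0, -1.2]
grip_width: 0.512
grip_force: 20.8
time_s: 16.27
eef_pos: [594.3, -316.8, 85.9]
ee_rot: [0.001, 0.692, 0.722, 0.0]
force: [0.4, 0.2, -0.3]
grip_width: 0.513
grip_force: 20.8
```

```bash
python3 -m creep '[[[0,0,-0.02,0,0,0],[0,0,-0.04,0,0,0],[0,0,-0.06,0,0,0],[0,0,-0.07,0,0,0],[0,0,-0.07,0,0,0]]]'
```

```text
time_s: 16.68
eef_pos: [594.0, -316.9, 84.0]
ee_rot: [0.0, 0.692, 0.722, 0.0]
force: [-2.0, 1.3, 6.1]
grip_width: 0.511
grip_force: 21.6
```

```bash
python3 -m creep '[[[0,0,0.03,0,0,0],[0,0,0.03,0,0,0],[0,0,0.03,0,0,0],[0,0,0.03,0,0,0],[0,0,1,0,0,0],[0,0,2.5,0,0,0],[0,0,4,0,0,0],[-6.3,-0.8,9.4,0,0,0],[-6.3,-0.8,9.4,0,0,0],[-6.3,-0.8,9.4,0,0,0],[-6.3,-0.8,9.4,0,0,0],[-6.3,-0.8,9.4,0,0,0],[-6.3,-0.8,9.4,0,0,0],[-6.3,-0.8,9.4,0,0,0],[-6.3,-0.8,9.4,0,0,0]]]' 60 20
python3 - <<'E'
from h import *
c=shot("wrist"); crop(c,0,0,640,480,1,"w5.png")
s=ctrl.sense(); print(s["eef_pos"],s["ee_rot"])
E
```

```text
time_s: 17.93
eef_pos: [436.5, -336.7, 317.4]
ee_rot: [-0.0, 0.692, 0.722, 0.0]
force: [0.2, 0.4, -0.7]
grip_width: 0.704
grip_force: 0.0
[ 436.76079393 -336.48492334  316.77849455] [-8.60548454e-04  6.91720738e-01  7.22164557e-01  1.81116360e-04]
```

View pics/w5.png

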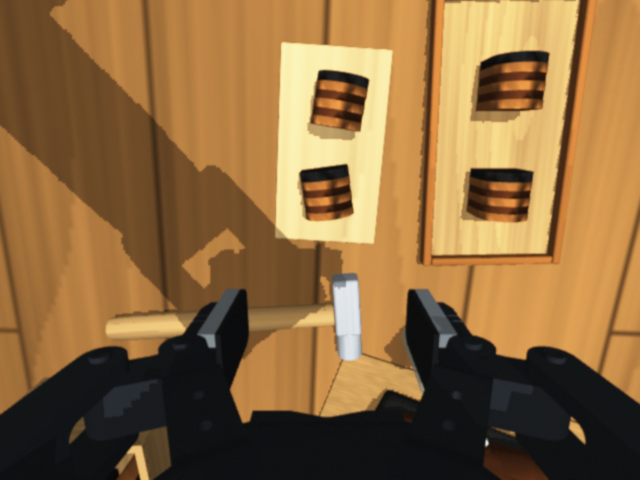

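Both cured heels stand in the tray at (512,81) and (500,195). The fresh heels are on the board at (340,100), turned one way, and (327,192), turned the other, so I measure their yaw and centres.

```bash
cat > fr.py <<'E'
from h import *
def meas(c,u0,v0,u1,v1,zb):
    im=c["image"][v0:v1,u0:u1]; g=im.max(2)
    hsv=cv2.cvtColor(im,cv2.COLOR_RGB2HSV)
    m=((g<100)|((hsv[...,1]>125)&(hsv[...,0]<18)))*255
    m=cv2.morphologyEx(m.astype(np.uint8),cv2.MORPH_CLOSE,np.ones((7,7)))
    P=max(cv2.findContours(m,0,2)[0],key=cv2.contourArea); x,y,w,h=cv2.boundingRect(P)
    mm=np.zeros_like(m); cv2.drawContours(mm,[P],-1,255,-1)
    L=[];R=[]
    for v in range(y+int(.3*h),y+int(.75*h)):
        r=np.where(mm[v])[0]; L.append(ray(c,u0+r[0]-.5,v0+v,zb+28)[:2]); R.append(ray(c,u0+r[-1]+.5,v0+v,zb+28)[:2])
    f=lambda A:(lambda l:np.degrees(np.arctan2(-l[0],l[1])) if l[1]>0 else np.degrees(np.arctan2(l[0],-l[1])))(cv2.fitLine(np.array(A,np.float32),2,0,.01,.01).ravel())
    aL,aR=f(L),f(R); a=(aL+aR)/2; t=np.radians(a); ex=np.array([np.cos(t),np.sin(t)]); ey=np.array([-ex[1],ex[0]])
    L,R=np.array(L)@ex,np.array(R)@ex
    # stack extent along apex line: contour pixels near centre line, cast at apex height
    A=np.array([ray(c,u0+p[0],v0+p[1],zb+50)[:2] for p in P.reshape(-1,2)])
    xc=(L.mean()+R.mean())/2; k=abs(A@ex-xc)<6; yy=(A@ey)[k]
    yc=(yy.min()+yy.max())/2
    print("box",u0+x,v0+y,w,h,"yaw L/R",aL.round(1),aR.round(1),"width",(R.mean()-L.mean()).round(1),"len",(yy.max()-yy.min()).round(1),"far,near",yy.max().round(1),yy.min().round(1),"ctr",(xc*ex+yc*ey).round(1),"ctr from far",(xc*ex+(yy.max()-21)*ey).round(1))
E
python3 - <<'E'
from fr import *
c=np.load("wrist.npy",allow_pickle=True).item()
meas(c,300,60,385,140,6); meas(c,290,155,365,230,6)
for p in((282,43),(392,50),(374,243),(275,237)): print(ray(c,*p,6).round(1)[:2])
E
```

```text
box 310 71 58 60 yaw L/R -7.4 -7.4 width 43.5 len 42.5 far,near -165.5 -208.1 ctr [ 441.4 -245.6] ctr from far [ 441.5 -245.4]
box 300 165 54 56 yaw L/R 11.1 10.4 width 43.7 len 45.0 far,near -373.4 -418.4 ctr [ 433.6 -320.7] ctr from far [ 433.3 -319.3]
[ 389.6 -195.9]
[ 487.1 -197.5]
[ 484.1 -375.5]
[ 384.8 -373.4]
```

Widths and lengths match the heel (43.5 by 42.5, and 43.7 by 45). Fresh A is at (441.4,−245.5), yaw −7.4°, and fresh B is at (433.5,−319.8), yaw +10.8°. I pick A first.

```bash
python3 -m creep '[[[0.18,3.64,-4,0,0,-1.97],[0.18,3.64,-4,0,0,-1.97],[0.18,3.64,-4,0,0,-1.97],[0.18,3.64,-4,0,0,-1.97],[0.18,3.64,-5.2,0,0,-1.97],[0.18,3.64,-6.5,0,0,-1.97],[0.18,3.64,-7.8,0,0,-1.97],[0.18,3.64,-8.7,0,0,-1.97],[0.18,3.64,-9.1,0,0,-1.97],[0.18,3.64,-9.3,0,0,-1.97],[0.18,3.64,-9.3,0,0,-1.97],[0.18,3.64,-9.3,0,0,-1.97]]]' 60 20
python3 -m creep '[[[0,0,0,0,0,0],[0,0,0,0,0,0],[0,0,0,0,0,0],[0,0,0,0,0,0],[0,0,0,0,0,0],[0,0,0,0,0,0]]]' 40 20
```

```text
time_s: 18.98
eef_pos: [441.5, -246.1, 86.3]
ee_rot: [0.001, 0.751, 0.66, 0.0]
force: [-0.2, -0.3, 0.7]
grip_width: 0.703
grip_force: 0.0
time_s: 19.48
eef_pos: [441.4, -246.2, 86.7]
ee_rot: [0.001, 0.751, 0.66, 0.0]
force: [0.1, 0.8, 6.5]
grip_width: 0.515
grip_force: 21.7
```

```bash
python3 -m creep '[[[0,0,0.3,0,0,0],[0,0,0.8,0,0,0],[0,0,1.8,0,0,0],[0,0,3,0,0,0],[0,0,4.1,0,0,0.5],[0.5,1.4,4.1,0,0,1.2],[1,2.8,4.1,0,0,2],[1.5,4.2,4.1,0,0,2.8],[2,5.6,4.1,0,0,3.24],[2.5,7,4.1,0,0,3.24],[3,8.4,4.1,0,0,3.24],[3.5,9.8,4.1,0,0,3.24],[4,11.2,4.1,0,0,3.24],[4.38,12.26,4.1,0,0,3.24],[4.38,12.26,4.1,0,0,3.24],[4.38,12.26,4.1,0,0,3.24],[4.38,12.26,4.1,0,0,3.24]]]'
python3 - <<'E'
from h import *
s=ctrl.sense(); q=s["ee_rot"]; p=s["eef_pos"]
print(p, 2*np.degrees(np.arctan2(q[2],q[1]))-90, "along x,y", p[:2]@[.988,.1545],p[:2]@[-.1545,.988])
E
```

```text
time_s: 20.9
eef_pos: [550.1, 60.3, 188.2]
ee_rot: [0.0, 0.651, 0.759, -0.0]
force: [-0.2, -0.6, -0.8]
grip_width: 0.512
grip_force: 20.8
[550.09882772  60.34257533 188.16099053] 8.79537480864181 along x,y 552.8205696764162 -25.371804455710684
```

```bash
python3 -m creep '[[[0,0,-1.2,0,0,0],[0,0,-2.2,0,0,0],[0,0,-3,0,0,0],[0,0,-3.4,0,0,0],[0,0,-3.6,0,0,0],[0,0,-3.66,0,0,0],[0,0,-3.66,0,0,0]]]'; python3 -m creep '[[[0,0,-0.02,0,0,0],[0,0,-0.04,0,0,0],[0,0,-0.06,0,0,0],[0,0,-0.06,0,0,0]]]'
```

```text
time_s: 21.48
eef_pos: [550.7, 60.3, 97.2]
ee_rot: [0.0, 0.651, 0.759, 0.0]
force: [0.0, -0.0, -0.4]
grip_width: 0.511
grip_force: 20.8
time_s: 21.82
eef_pos: [550.7, 60.7, 95.7]
ee_rot: [0.001, 0.651, 0.759, 0.0]
force: [-1.0, -1.3, 5.0]
grip_width: 0.51
grip_force: 21.5
```

```bash
python3 -m creep '[[[0,0,0.02,0,0,0],[0,0,0.02,0,0,0],[0,0,0.02,0,0,0],[0,0,0.02,0,0,0],[0,0,1,0,0,0],[0,0,2.5,0,0,0],[0,0,4.2,0,0,0],[-4.55,-15.9,8.85,0,0,0.4],[-4.55,-15.9,8.85,0,0,0.4],[-4.55,-15.9,8.85,0,0,0.4],[-4.55,-15.9,8.85,0,0,0.4],[-4.55,-15.9,8.85,0,0,0.4],[-4.55,-15.9,8.85,0,0,0.4],[-4.55,-15.9,8.85,0,0,0.4],[-4.55,-15.9,8.85,0,0,0.4],[-4.55,-15.9,8.85,0,0,0.4],[-4.55,-15.9,8.85,0,0,0.4],[-4.55,-15.9,8.85,0,0,0.4],[-4.55,-15.9,8.85,0,0,0.4],[-4.55,-15.9,8.85,0,0,0.4]]]' 60 20
python3 - <<'E'
from h import *
c=shot("wrist"); crop(c,140,0,400,300,1.5,"w6.png")
s=ctrl.sense(); print(s["eef_pos"],s["ee_rot"],c["t"])
E
```

```text
time_s: 23.48
eef_pos: [436.5, -336.6, 315.7]
ee_rot: [-0.0, 0.638, 0.77, 0.0]
force: [-0.7, -0.0, -0.0]
grip_width: 0.701
grip_force: 0.0
[ 436.85093002 -335.75383694  315.5505108 ] [-6.05578733e-04  6.37284623e-01  7.70628223e-01  2.90371852e-04] [-365.04877905 -433.8198355   283.80844694]
```

View pics/w6.png

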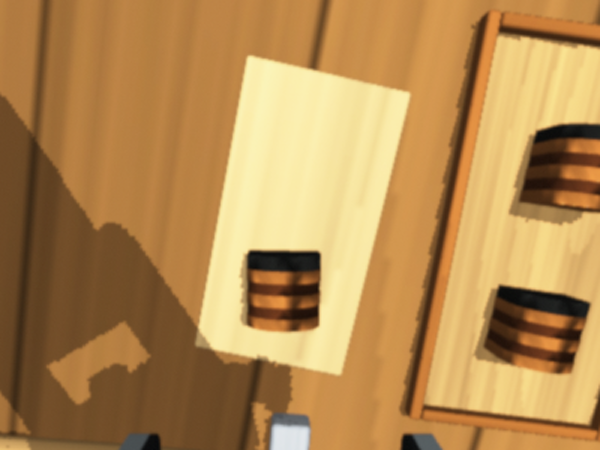

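Fresh B still stands on the board at crop (285,290), square to the tool. I measure it once more in case it was knocked.

```bash
python3 - <<'E'
from fr import *
c=np.load("wrist.npy",allow_pickle=True).item()
meas(c,297,155,368,230,6)
E
```

```text
Traceback (most recent call last):
  File "fr.py", line 18, in meas
    yc=(yy.min()+yy.max())/2
        ~~~~~~^^
ValueError: zero-size array to reduction operation minimum which has no identity
```

```bash
sed -i 's/findContours(m,0,2)/findContours(m,0,1)/' fr.py; python3 - <<'E'
from fr import *
c=np.load("wrist.npy",allow_pickle=True).item()
meas(c,297,155,368,230,6)
E
```

```text
box 304 167 50 54 yaw L/R 12.5 9.4 width 43.9 len 43.9 far,near -375.3 -419.2 ctr [ 433.5 -320.6] ctr from far [ 433.3 -319.6]
```

```bash
python3 -m creep '[[[-0.14,0.63,-1.5,0,0,0],[-0.14,0.63,-3,0,0,0],[-0.14,0.63,-4.5,0,0,0],[-0.14,0.63,-6,0,0,0],[-0.14,0.63,-7.3,0,0,0],[-0.14,0.63,-8.3,0,0,0],[-0.14,0.63,-9,0,0,0],[-0.14,0.63,-9.24,0,0,0],[-0.14,0.63,-9.24,0,0,0],[-0.14,0.63,-9.24,0,0,0]]]' 60 20
python3 -m creep '[[[0,0,0,0,0,0],[0,0,0,0,0,0],[0,0,0,0,0,0],[0,0,0,0,0,0],[0,0,0,0,0,0],[0,0,0,0,0,0]]]' 40 20
```

```text
time_s: 24.37
eef_pos: [433.7, -320.5, 85.9]
ee_rot: [0.0, 0.637, 0.771, -0.0]
force: [-0.1, -0.3, 0.1]
grip_width: 0.698
grip_force: 0.0
time_s: 24.87
eef_pos: [433.7, -321.2, 86.6]
ee_rot: [0.001, 0.637, 0.77, -0.0]
force: [0.9, 2.2, 7.6]
grip_width: 0.511
grip_force: 21.5
```

```bash
python3 -m creep '[[[0,0,0.3,0,0,0],[0,0,0.8,0,0,0],[0,0,1.8,0,0,0],[0,0,3,0,0,0],[0,0,4.1,0,0,0],[0.2,1.4,4.1,0,0,-0.1],[0.4,2.8,4.1,0,0,-0.2],[0.5,4.2,4.1,0,0,-0.3],[0.6,5.6,4.1,0,0,-0.4],[0.8,7,4.1,0,0,-0.4],[1,8.4,4.1,0,0,-0.4],[1.2,9.8,4.1,0,0,-0.4],[1.4,11.2,4.1,0,0,-0.4],[1.6,12.6,4.1,0,0,-0.4],[1.72,14,4.1,0,0,-0.4],[1.72,14.8,4.1,0,0,-0.4],[1.72,14.8,4.1,0,0,-0.4],[1.72,14.8,4.1,0,0,-0.4],[1.72,14.8,4.1,0,0,-0.4]]]'
python3 - <<'E'
from h import *
s=ctrl.sense(); q=s["ee_rot"]; p=s["eef_pos"]
print(p, 2*np.degrees(np.arctan2(q[2],q[1]))-90, "along x,y", p[:2]@[.988,.1545],p[:2]@[-.1545,.988])
E
```

```text
time_s: 26.45
eef_pos: [476.2, 48.4, 188.0]
ee_rot: [0.0, 0.651, 0.759, 0.0]
force: [0.5, -0.4, -0.3]
grip_width: 0.512
grip_force: 20.7
[476.15708628  48.43236664 188.03975545] 8.777657304993696 along x,y 477.9260018920909 -25.715091590056243
```

```bash
python3 -m creep '[[[0,0,-1.2,0,0,0],[0,0,-2.2,0,0,0],[0,0,-3,0,0,0],[0,0,-3.4,0,0,0],[0,0,-3.6,0,0,0],[0,0,-3.66,0,0,0],[0,0,-3.66,0,0,0]]]'; python3 -m creep '[[[0,0,-0.02,0,0,0],[0,0,-0.04,0,0,0],[0,0,-0.06,0,0,0],[0,0,-0.06,0,0,0]]]'
```

```text
time_s: 27.03
eef_pos: [476.5, 48.6, 96.8]
ee_rot: [0.0, 0.651, 0.759, 0.0]
force: [-0.4, 0.6, -1.1]
grip_width: 0.507
grip_force: 20.7
time_s: 27.37
eef_pos: [476.5, 49.0, 95.6]
ee_rot: [0.001, 0.651, 0.759, 0.0]
force: [-1.2, -0.1, 5.7]
grip_width: 0.509
grip_force: 21.5
```

```bash
python3 -m creep '[[[0,0,0.02,0,0,0],[0,0,0.02,0,0,0],[0,0,0.02,0,0,0],[0,0,1,0,0,0],[0,0,2.5,0,0,0],[0,0,4.2,0,0,0],[-0.1,2,5.5,0,0,0],[-0.37,12.16,5.5,0,0,0],[-0.37,12.16,5.5,0,0,0],[-0.37,12.16,5.5,0,0,0],[-0.37,12.16,5.5,0,0,0],[-0.37,12.16,5.5,0,0,0],[-0.37,12.16,5.5,0,0,0],[-0.37,12.16,5.5,0,0,0],[-0.37,12.16,5.5,0,0,0],[-0.37,12.16,4,0,0,0],[-0.37,12.16,2.7,0,0,0],[-0.37,12.16,1.73,0,0,0],[-0.37,12.16,1.73,0,0,0],[-0.37,12.16,1.73,0,0,0]]]' 58 20
python3 -m creep '[[[0,0,0,0,0,0],[0,0,0,0,0,0],[0,0,0,0,0,0],[0,0,0,0,0,0],[0,0,0,0,0,0],[0.04,-0.3,0,0,0,0],[0.09,-0.6,0,0,0,0],[0.14,-0.9,0,0,0,0],[0.19,-1.2,0,0,0,0],[0.24,-1.5,0,0,0,0],[0.28,-1.8,0,0,0,0],[0.33,-2.1,0,0,0,0],[0.36,-2.3,0,0,0,0],[0.38,-2.4,0,0,0,0],[0.38,-2.4,0,0,0,0]]]' 0 20
```

```text
time_s: 29.03
eef_pos: [466.9, 352.4, 137.7]
ee_rot: [-0.0, 0.651, 0.759, -0.001]
force: [-0.4, -0.3, 0.7]
grip_width: 0.679
grip_force: 0.0
time_s: 30.28
eef_pos: [476.8, 292.7, 139.3]
ee_rot: [0.001, 0.651, 0.759, 0.001]
force: [-1.9, -1.2, 7.0]
grip_width: 0.195
grip_force: 20.5
```

```bash
python3 -m creep '[[[0.01,-0.08,0,0,0,0],[0.02,-0.16,0,0,0,0],[0.04,-0.24,0,0,0,0],[0.05,-0.3,0,0,0,0],[0.05,-0.34,0,0,0,0],[0.05,-0.34,0,0,0,0]]]'; python3 -m creep '[[[0,-0.03,0,0,0,0],[0.01,-0.06,0,0,0,0],[0.01,-0.06,0,0,0,0]]]'
```

```text
time_s: 30.78
eef_pos: [478.1, 284.7, 139.3]
ee_rot: [0.0, 0.651, 0.759, 0.001]
force: [-1.1, -0.1, 7.0]
grip_width: 0.194
grip_force: 20.5
time_s: 31.03
eef_pos: [478.3, 283.4, 139.3]
ee_rot: [0.0, 0.651, 0.759, 0.001]
force: [-0.9, 0.8, 6.4]
grip_width: 0.196
grip_force: 20.5
```

```bash
python3 -m creep '[[[0,-0.03,0,0,0,0],[0.01,-0.06,0,0,0,0],[0.01,-0.06,0,0,0,0]]]'; python3 -m creep '[[[0,-0.03,0,0,0,0],[0.01,-0.06,0,0,0,0],[0.01,-0.06,0,0,0,0]]]'
```

```text
time_s: 31.28
eef_pos: [478.4, 282.6, 139.3]
ee_rot: [-0.0, 0.651, 0.759, 0.002]
force: [-3.1, 6.8, 6.1]
grip_width: 0.192
grip_force: 20.4
time_s: 31.53
eef_pos: [478.4, 282.3, 139.4]
ee_rot: [-0.001, 0.651, 0.759, 0.003]
force: [-2.8, 16.1, 5.1]
grip_width: 0.198
grip_force: 20.3
```

The jaw is snug, with 16 N of reaction at the same handle position as at the start. I back the command off, release, and then drop the pawl.

```bash
python3 -m creep '[[[0,0.05,0,0,0,0],[0,0.05,0,0,0,0],[0,0.05,0,0,0,0],[0,0.05,0,0,0,0],[0,0.05,0.8,0,0,0],[0,0.05,1.6,0,0,0],[0,0.05,2.4,0,0,0],[0,0.05,2.4,0,0,0]]]' 58 20
python3 -m creep '[[[0,-0.36,0,0,0,0],[0,-0.36,0,0,0,0],[0,-0.36,0,0,0,0],[0,-0.36,0,0,0,0],[0,-0.36,0,0,0,0],[0,-0.36,0,0,0,0],[0,-0.36,-0.5,0,0,0],[0,-0.36,-1.05,0,0,0],[0,-0.36,-1.05,0,0,0],[0,-0.36,-1.05,0,0,0]]]' 0 20
```

```text
time_s: 32.2
eef_pos: [479.6, 281.4, 201.6]
ee_rot: [0.002, 0.651, 0.759, 0.003]
force: [1.3, -0.0, 0.6]
grip_width: 0.681
grip_force: 0.0
time_s: 33.03
eef_pos: [478.2, 272.3, 171.3]
ee_rot: [-0.0, 0.651, 0.759, -0.001]
force: [0.9, -0.3, 1.2]
grip_width: 0.001
grip_force: 0.0
```

```bash
python3 -m creep '[[[0.08,-0.5,0,0,0,0],[0.16,-1,0,0,0,0],[0.22,-1.4,0,0,0,0],[0.27,-1.75,0,0,0,0],[0.33,-2.1,0,0,0,0],[0.33,-2.15,0,0,0,0],[0.33,-2.15,0,0,0,0],[0.33,-2.15,0,0,0,0]]]'
python3 -m creep '[[[0,0.3,1.5,0,0,0],[0,0.3,3,0,0,0],[0,0,5,0,0,0],[0.5,-7.9,6.2,0,0,0],[0.5,-7.9,6.2,0,0,0],[0.5,-7.9,6.2,0,0,0],[0.5,-7.9,6.2,0,0,0],[0.5,-7.9,6.2,0,0,0],[0.5,-7.9,6.2,0,0,0],[0.5,-7.9,6.2,0,0,0]]]'
python3 - <<'E'
from h import *
c=shot("wrist"); crop(c,140,0,400,300,2,"w7.png")
print(ctrl.sense()["eef_pos"])
E
```

```text
time_s: 33.7
eef_pos: [486.6, 218.5, 171.7]
ee_rot: [-0.0, 0.651, 0.759, 0.0]
force: [-0.3, -0.9, 0.6]
grip_width: -0.003
grip_force: 0.0
time_s: 34.53
eef_pos: [499.2, 20.0, 326.9]
ee_rot: [0.0, 0.652, 0.758, 0.0]
force: [-0.1, 1.4, -0.7]
grip_width: 0.001
grip_force: 0.0
[499.09014192  21.12014863 326.54117316]
```

View pics/w7.png

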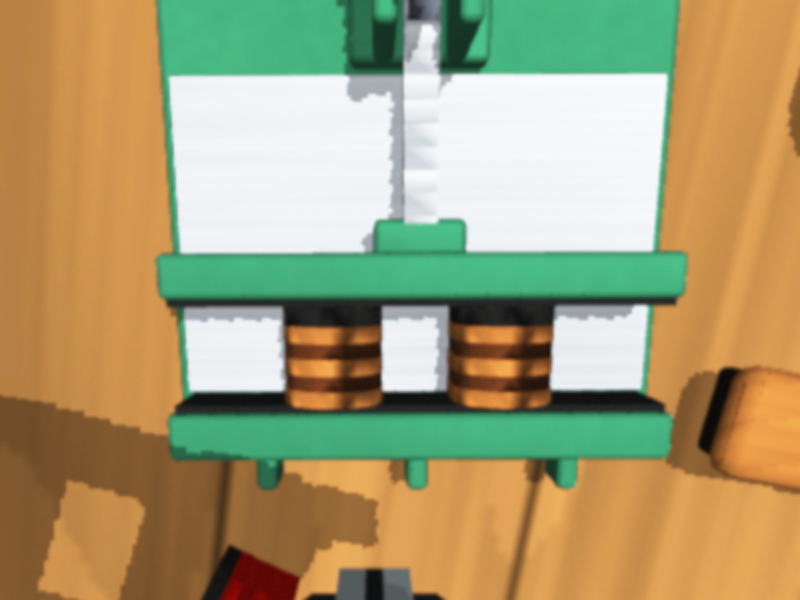

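The heels stand between the snug jaws at crop (333,350) and (500,350). The knob is out of view, so I step back along y to check it and the jaw gap.

```bash
python3 -m creep '[[[-1.17,2.55,1.1,0,0,0],[-1.17,2.55,1.1,0,0,0],[-1.17,2.55,1.1,0,0,0],[-1.17,2.55,1.1,0,0,0],[-1.17,2.55,1.1,0,0,0]]]'
python3 - <<'E'
from h import *
c=shot("wrist"); crop(c,200,0,320,300,2,"w8.png")
hsv=cv2.cvtColor(c["image"],cv2.COLOR_RGB2HSV); g=cv2.inRange(hsv,(60,80,30),(90,255,255))
for u in (275,410,450):
    col=np.where(g[:,u])[0]; s=np.split(col,np.where(np.diff(col)>2)[0]+1); s=[(a[0],a[-1]) for a in s if len(a)>3]; print(u,s)
    j=[a for a in s if a[0]>150]; print("gap",np.hypot(*(ray(c,u,j[0][1],61)-ray(c,u,j[1][0],61))[:2]).round(1))
d=cv2.inRange(c["image"],(0,0,0),(45,45,45))[40:140,330:420]
P=max(cv2.findContours(d,0,1)[0],key=cv2.contourArea); (u,v),r=cv2.minEnclosingCircle(P); print("knob",u+330,v+40,r,ray(c,u+330,v+40,109))
c0=ctrl.sense(); print(c0["eef_pos"])
E
```

```text
time_s: 35.0
eef_pos: [469.7, 85.5, 353.6]
ee_rot: [-0.0, 0.65, 0.76, -0.0]
force: [-0.0, -0.3, 0.0]
grip_width: 0.004
grip_force: 0.0
275 [(np.int64(51), np.int64(119)), (np.int64(199), np.int64(223)), (np.int64(270), np.int64(290))]
gap 46.8
410 [(np.int64(51), np.int64(119)), (np.int64(199), np.int64(223)), (np.int64(272), np.int64(290))]
gap 48.9
450 [(np.int64(51), np.int64(119)), (np.int64(199), np.int64(223)), (np.int64(270), np.int64(290))]
gap 46.9
knob 379.7272720336914 88.69480514526367 14.674886703491211 [492.3428445  188.12537522 109.        ]
[469.89412686  84.95483125 353.4540941 ]
```

View pics/w8.png

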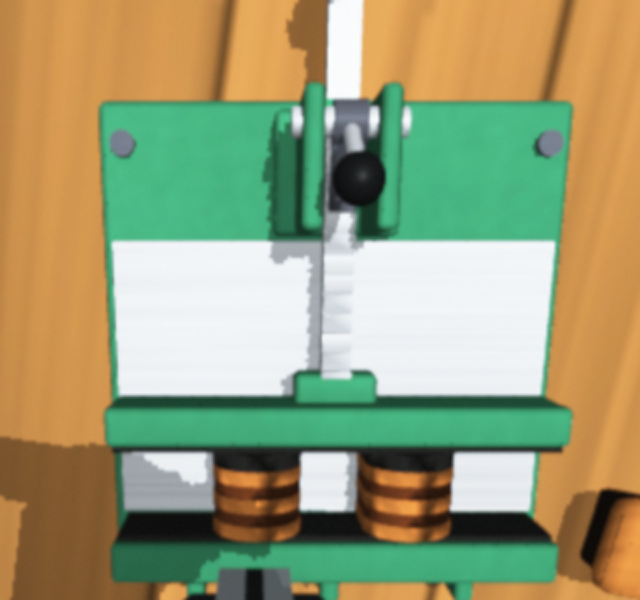

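The knob is back at its start position, (492.3,188.1) against (492.2,187.7), so the pawl is down. The jaw gap is within 1–2 mm of the start, snug on both heels. I hand the job in.

```bash
python3 - <<'E'
from rig import ctrl
print(ctrl.finish_job())
E
```

```text
the job is handed in; nothing more can be done
None
```

The job is handed in with no verdict shown: both cured heels stand in the tray, both fresh heels are clamped snug with the pawl down, but the grip sensor read up to 22.4 N on the heels at the 20 N minimum setting, over your limit.

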